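# Push the stuck piston seal out of a pipette barrel

## Robot

A 6-joint arm with a two-finger parallel gripper is mounted at the origin on a cart in front of the work surface, level with it; the furniture and walls round the work are solid. World frame = base frame: x ahead of the robot, y to its left, z up, the work surface at z = 0. Lengths are in m, angles in rad, forces in N, time in s.
With the tool pointing down it reaches from about 0.275 to 0.75 m from the base axis. Payload 10.2 kg.
Tool frame: the origin (TCP) lies midway between the tips of the shut fingers; the grasp point (between the pads) lies 19 mm behind it (robot.hold_point_z is the z of the grasp point in the tool frame, in m); z points along the fingers, y is the line along which they close (so a half turn about z gives the same grasp; the last joint's range is limited). The gripper opens to 85 mm and grips with 20 to 120 N. Pads are 22 mm wide; open, the fingers measure 114 mm over their backs; the gripper's body (76 mm by 85 mm) begins 54 mm behind the grasp point. The pads swing forward as they close: fully open they stand 13 mm farther back than shut.
Start: joints at [-1.539, 0.313, 1.498, -0, 1.331, -0.223], TCP at [0.132, -0.508, 0.231] pointing down, gripper open.
Joint ranges: [-2.94, 2.94], [-0.97, 2.17], [0.19, 2.56], [-1.23, 4.37], [0.02, 3.11], [-2.88, 2.88]. Speed limits (rad/s): [2.39, 2.39, 3.01, 3.14, 3.14, 3.14].

## Interface

Orientations are given as a rotation vector (axis times angle).
In Python, from plant import robot gives the robot as it stands. Calls block until the motion is done:
- robot.goto(position, orientation): joint-space move of the TCP to a pose.
- robot.move_linear(position, speed=0.15, ori=None): straight line of the TCP; ori=None keeps the orientation; speed is the mean speed in m/s.
- robot.goto_joints(angles): joint-space move.
- robot.gripper_to(opening): finger opening in m; the grip force is fixed at half the most; returns when the fingers have stopped.
- robot.sleep(seconds).
- robot.solve_ik(position, orientation): joint angles nearest the present ones, or None.
- robot.read_state(): the state.
- robot.grab_frame(name): name is "scene" or "top"; returns (picture, depth): 400x640x3 uint8, red, green, blue; 400x640 float32, m along the optical axis (not along the pixel's ray), 0 where there is no reading.
- robot.camera_model(name): a dict with "fx", "fy", "cx", "cy" (pixels), "R" (3x3) and "t" (3): a world point X has camera coordinates R X + t. Camera axes: x right, y down, z forward; pixel columns grow to the right and rows downward; lengths in m; the calibration is good to about 2 mm. A picture is of the moment at which its call begins. camera_model takes no time and is no camera call.
A pose or a line that the arm cannot do raises robot.MotionError and nothing moves.
- robot.finish_job(): hands the job in; it is judged then, once.
The state is a dict: "clock": time; "joints": joint angles; "joint_vel": joint speeds; "joint_efforts": joint torques, N m; "position": TCP position; "orientation": TCP orientation; "wrist_force": force on the tool from outside, world axes, zero at the start; "moment": the same for the moment, N m; "opening": finger opening in m; "grip_force": force on a finger pad.
Only numpy, scipy, OpenCV 4.12 (cv2) and the standard library are available. Lean on these libraries where they do the work, as an engineer would, in place of code of your own. Each camera call takes 0.05 s, during which the arm holds its last target. There are 200 camera calls.

## Task

A worn orange piston seal is stuck in the clear pipette barrel clamped in the service stand. Take the red-handled push-out rod from its block, turn it so its two ribs line up with the two grooves in the barrel, and push it down until the seal comes out of the lower end and drops into the parts tray underneath. Then stand the rod fully back in its block, upright, and leave the other things on the bench where they are.

Things in the scene. Friction and masses are not known exactly. Their poses are not given: they have to be found in the camera images.
- service_stand: Fixed aluminium stand clamping a milky-clear pipette barrel upright over a tray. Origin: on the bench under the barrel's axis; z up. Barrel 40 mm outside, blue band at its rim, open at both ends, from 38 to 102 mm above the bench. Cross beam and posts lie along the stand's y, out to 94 mm from the axis and up to 86 mm high, so lower than the barrel's rim.
- barrel_mouth (a point): Centre of the barrel's upper rim, 102 mm above the bench; axes as the stand's. Bore 23 mm wide, with two grooves facing each other along its whole length at the stand's +x and -x (at right angles to the beam, under red rim marks), 8 mm wide, reaching 16 mm from the axis. Half a turn makes no difference.
- barrel_foot (a point): Centre of the barrel's lower rim, 38 mm above the bench.
- piston_seal: The stuck seal: orange disc 22 mm across, 12 mm thick, 25 g, with two lugs in the grooves. Origin: centre of its underside, at first 25 mm above the barrel's lower rim (top face 27 mm below the upper rim). Springy lands grip it: a firm push of about 15 N starts it, then a few N move it on; it drops free by the time the collar is 4 mm above the rim.
- push_rod: Loose rod, 114 mm long, 0.22 kg. Origin: centre of its tip, the lower end; z up along the rod. Steel shank 20 mm in diameter, tip tapered to 15 mm over 5 mm. Two brass ribs along it at its +x and -x, 5 mm wide, reaching 14 mm from the axis, with rounded lower ends 8 mm above the tip. Half a turn about z makes no difference.
- rod_tip (a point): Centre of the rod's tip face (the rod's origin). The rod's steel collar, 44 mm across, is 69 to 77 mm above it: it is the stop on the barrel's rim and rests on the block's top.
- rod_grip (a point): Point on the rod's axis in its flat red handle, 101 mm above the tip: where to grip. Handle 77 to 113 mm above the tip, 52 mm long along the rod's x (in line with the ribs), 14 mm thick along its y; grip it across the thickness.
- tool_block: Fixed grey block 72 x 72 x 72 mm (8 mm high flanges to 100 mm) with one plain round hole right through, 34 mm in diameter, in which the rod stands with its collar on the block's top and its tip 3 mm above the bench. Origin: centre of its underside on the bench.
- block_hole (a point): Centre of the hole's mouth, on the block's top, 72 mm above the bench.
- parts_tray: Loose grey parts tray 150 x 100 x 18 mm, on the bench under the barrel between the stand's feet; floor 4 mm thick. Origin: centre of its underside; its x runs along the 100 mm side, its y along the 150 mm side.
- spare_shaft: Loose spare pipette nose cone, white, 76 x 18 x 19 mm, lying between stand and block; origin at the centre of its underside. Leave alone.
- grease_jar: Small jar with green lid, 40 mm across, 26 mm high; origin at the centre of its underside. Leave alone.
- seal_case: Flat clear case of spare seals, 62 x 86 x 17 mm; origin at the centre of its underside. Leave alone.
Things that resemble listed ones, but are neither listed nor needed, are in the scene too. Several things have the shape of the push_rod; the one meant has the colours described above.

How it is judged:
On the way, in this order (a step that is already met when the one before it is completed fails the run):
1. The rod is in the barrel, its ribs in the grooves, with the tip near the seal still stuck inside (horizontal distance between rod_tip and barrel_mouth below 0.004 m and angle between push_rod's own z axis and vertical below 0.08 rad and z of rod_tip in the frame of barrel_mouth below -0.015 m and z of piston_seal in the frame of barrel_foot above 0.012 m), for 0.05 s.
2. The rod has pushed the seal out of the barrel's lower end (horizontal distance between rod_tip and barrel_mouth below 0.004 m and angle between push_rod's own z axis and vertical below 0.08 rad and z of rod_tip in the frame of barrel_foot below 0.015 m and z of piston_seal in the frame of barrel_foot below -0.012 m), for 0.05 s.
At the end, for the whole second after the job is handed in: The seal lies at rest in the parts tray, and the rod stands released and at rest in the hole of its block, upright (within 4.5 degrees), with its collar down on the block's top (within 4 mm) (x of piston_seal in the frame of parts_tray between -0.048 and 0.048 m and y of piston_seal in the frame of parts_tray between -0.073 and 0.073 m and z of piston_seal in the frame of parts_tray below 0.03 m and linear speed of each of piston_seal, push_rod below 0.02 m/s and horizontal distance between rod_tip and block_hole below 0.008 m and z of rod_tip in the frame of tool_block below 0.007 m and angle between push_rod's own z axis and vertical below 0.08 rad); the robot touches nothing.
It fails at once if the nose cone is knocked more than 30 mm from its place (distance of spare_shaft from where it was at the start of the episode above 0.03 m).
It fails at once if the grease jar is knocked more than 30 mm from its place (distance of grease_jar from where it was at the start of the episode above 0.03 m).
It fails at once if the seal case is knocked more than 30 mm from its place (distance of seal_case from where it was at the start of the episode above 0.03 m).
It also fails if it takes over 59 s, if anything falls off the work surface, if the arm or the gripper's body presses on something with over 40 N, if the wrist force passes 120 N, or if a joint passes its speed limit or range.

## Working session

There is one attempt and no reset: what is moved stays moved. The work goes in short steps, each a Python script; the robot and the scene stay as the last script left them, time stands still between calls to the robot, and variables do not carry over. Pictures are saved under pics/ and viewed, at most 10 in all, crops included, and the job is handed in when it is done.

```bash
mkdir -p pics; python3 - <<'E'
from plant import robot
import numpy as np, cv2
for n in("scene","top"):
    p,d=robot.grab_frame(n); cv2.imwrite(f"pics/{n}0.png",p[:,:,::-1]); np.savez(f"{n}0.npz",p=p,d=d)
    m=robot.camera_model(n); print(n,m["fx"],m["cx"],m["cy"],np.round(-np.array(m["R"]).T@np.array(m["t"]),3),np.round(m["R"],2).tolist())
print(robot.hold_point_z, robot.read_state())
E
```

```text
scene 436.87090442403945 320.8770382198695 204.26996622340195 [0.223 0.568 0.726] [[-0.86, -0.52, 0.02], [-0.36, 0.58, -0.73], [0.37, -0.63, -0.68]]
top 439.91232429265875 329.49882988248123 204.48358792569306 [ 0.485 -0.005  0.979] [[0.01, -1.0, 0.03], [-0.99, -0.01, -0.11], [0.11, -0.03, -0.99]]
-0.0187 {'clock': 0.1, 'joints': array([-1.53938393e+00,  3.13382673e-01,  1.49834053e+00,  1.09175792e-05,
        1.33100607e+00, -2.23388414e-01]), 'joint_vel': array([-1.16649393e-03, -1.22966345e-03, -1.07004285e-03, -2.07523968e-05,
       -1.33517035e-04,  1.00405639e-03]), 'joint_efforts': array([ 2.13173298e-03, -4.12898111e+01, -2.60137993e+01, -2.72850866e-04,
        3.06514870e-03, -5.64964395e-06]), 'position': array([ 0.13231725, -0.50782157,  0.23080587]), 'orientation': array([-3.11501104e+00, -3.99010686e-01, -1.87626102e-04]), 'wrist_force': array([0.30430248, 0.40353019, 0.10945814]), 'moment': array([ 0.02147886,  0.02104612, -0.0378025 ]), 'grip_force': 0.0, 'opening': 0.08509539451654292}
```

View pics/scene0.png

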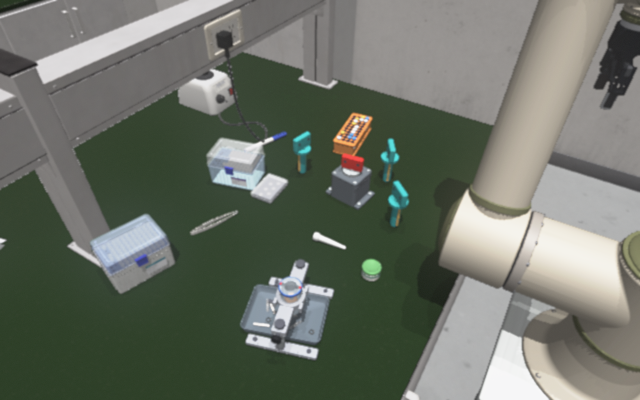

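View pics/top0.png

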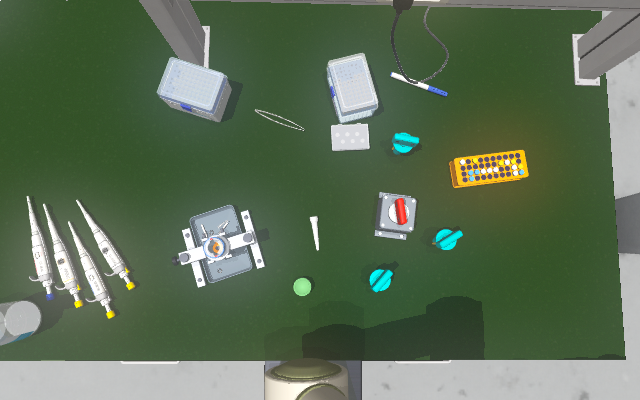

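Rod-shaped candidates in the top view are teal (405,142), (447,239) and (381,280), and red (402,211) standing in the grey block. Only the red one matches the described red handle. I'll confirm it in an enlarged crop and compute point clouds.

```bash
cat > h.py <<'E'
import numpy as np, cv2
def ray(m,u,v):
    R=np.array(m["R"]);t=np.array(m["t"])
    d=R.T@np.array([(u-m["cx"])/m["fx"],(v-m["cy"])/m["fy"],1.]); return -R.T@t,d
def onplane(m,u,v,z):
    o,d=ray(m,u,v); return o+d*(z-o[2])/d[2]
def tri(m1,p1,m2,p2):
    o,a=ray(m1,*p1);q,b=ray(m2,*p2)
    s=np.linalg.lstsq(np.c_[a,-b],q-o,rcond=None)[0]
    A=o+a*s[0];B=q+b*s[1]; return (A+B)/2,np.linalg.norm(A-B)
def cloud(m,d):
    v,u=np.mgrid[:d.shape[0],:d.shape[1]]
    c=np.stack([(u-m["cx"])/m["fx"]*d,(v-m["cy"])/m["fy"]*d,d],-1)
    return (c-np.array(m["t"]))@np.array(m["R"])
E
python3 - <<'E'
from plant import robot
from h import *
T=[]
for n,cs in(("top",[(399,213),(217,246)]),("scene",[(352,178),(289,300)])):
    z=np.load(n+"0.npz");p=z["p"];d=z["d"];m=robot.camera_model(n);X=cloud(m,d)
    for u,v in cs:
        T.append(cv2.resize(p[v-37:v+38,u-50:u+50,::-1],(400,300),interpolation=cv2.INTER_CUBIC))
    hsv=cv2.cvtColor(p,cv2.COLOR_RGB2HSV)
    red=(((hsv[...,0]<6)|(hsv[...,0]>174))&(hsv[...,1]>150)&(hsv[...,2]>70)).astype(np.uint8)
    k,l,s,c=cv2.connectedComponentsWithStats(red)
    for i in range(1,k):
        if s[i,4]>3:
            P=X[(l==i)&(d>0)]; print(n,s[i],c[i].round(1),P.mean(0).round(3) if len(P) else None,np.percentile(P[:,2],[5,50,95]).round(3) if len(P) else None)
cv2.imwrite("pics/crop.png",np.vstack([np.hstack(T[:2]),np.hstack(T[2:])]))
E
```

```text
top [395 198  12  27 215] [400.5 211.1] [ 0.574 -0.173  0.113] [0.094 0.115 0.118]
scene [342 154  22  17 259] [352.2 161.5] [ 0.575 -0.178  0.098] [0.006 0.105 0.115]
```

View pics/crop.png

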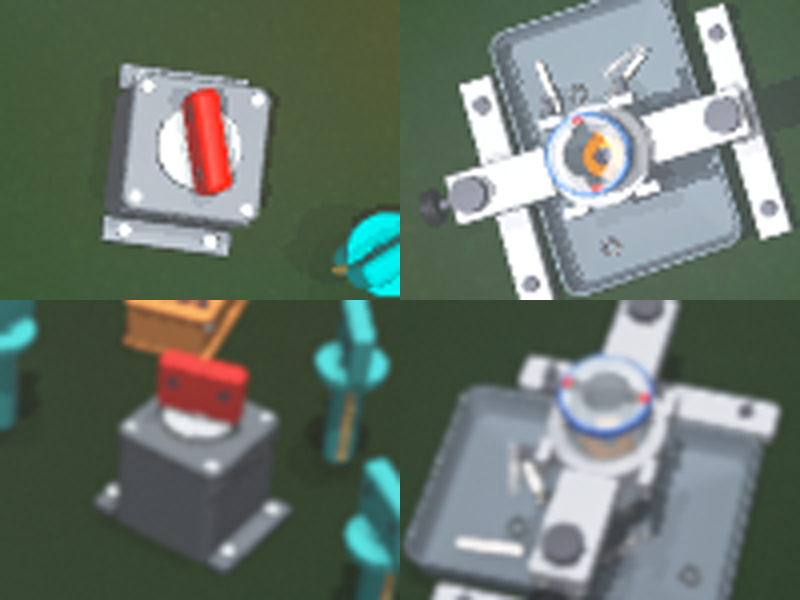

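The crop confirms it: the red flat handle with a steel collar sits in the grey block, while the look-alikes are teal with no block. The barrel has a blue rim with two red marks, at about (211,239) and (216,256) in the top view. Next I'll measure accurately.

```bash
cat >> h.py <<'E'
def red(p,s=150):
    h=cv2.cvtColor(p,cv2.COLOR_RGB2HSV); return ((h[...,0]<7)|(h[...,0]>172))&(h[...,1]>s)&(h[...,2]>70)
def blue(p):
    h=cv2.cvtColor(p,cv2.COLOR_RGB2HSV); return (h[...,0]>98)&(h[...,0]<128)&(h[...,1]>110)&(h[...,2]>60)
def ang(P):
    (cx,cy),(w,h),a=cv2.minAreaRect((P[:,:2]*1000).astype(np.float32))
    if w<h: a+=90; w,h=h,w
    return (round(cx,1),round(cy,1)),(round(w,1),round(h,1)),round((a+90)%180-90,1)
def handle(m,p,d,lo=.109,hi=.125,c=None):
    X=cloud(m,d); k=red(p)&(d>0)&(X[...,2]>lo)&(X[...,2]<hi)
    return X[k],np.argwhere(k)[:,::-1]
E
python3 - <<'E'
from plant import robot
from h import *
M={n:robot.camera_model(n) for n in("top","scene")}
ell={};mk={}
for n,(u0,v0,u1,v1) in {"top":(180,215,255,275),"scene":(265,265,320,330)}.items():
    z=np.load(n+"0.npz");p=z["p"];d=z["d"];m=M[n];X=cloud(m,d)
    P,_=handle(m,p,d); print(n,"handle top",ang(P),P[:,2].mean().round(4),len(P))
    w=np.zeros(d.shape,bool);w[v0:v1,u0:u1]=1
    b=blue(p)&w; q=np.argwhere(b)[:,::-1]
    hull=cv2.convexHull(q.astype(np.int32)); e=cv2.fitEllipse(hull); print(" blue",len(q),e, "z",np.percentile(X[b][:,2],[10,50,90]).round(3))
    ell[n]=e[0]
    # top rim on plane z=.102: hull back-projected, circle
    H=np.array([onplane(m,u,v,.102)[:2] for u,v in q]); print(" circ",np.array(cv2.minEnclosingCircle((H*1000).astype(np.float32))[0]).round(1),np.round(cv2.minEnclosingCircle((H*1000).astype(np.float32))[1],1))
    r=red(p,70)&w; k,l,s,c=cv2.connectedComponentsWithStats(r.astype(np.uint8))
    big=[i for i in range(1,k) if s[i,4]>=2]
    for i in big: print(" mark",s[i,4],c[i].round(1),(onplane(m,*c[i],.102)*1000).round(1), X[l==i][:,2].round(3)[:6])
    # block top and beam top
    x=X; near=np.linalg.norm(x[...,:2]-[.575,-.175],axis=-1)<.06
    k=near&(abs(x[...,2]-.072)<.004)&~red(p); print(" block",ang(x[k]),k.sum(),np.median(x[k][:,2]).round(4))
    k=w&(abs(x[...,2]-.084)<.006); print(" beam z",k.sum(), ang(x[k]) if k.sum()>10 else "")
    print(" stand heights",np.histogram(x[w][:,2],bins=np.arange(0,.12,.01))[0])
E
```

```text
top handle top ((574.2, -173.6), (50.4, 13.7), 8.4) 0.1157 175
 blue 19 ((213.50186157226562, 247.122802734375), (20.27815055847168, 20.917499542236328), 80.03256225585938) z [0.099 0.102 0.103]
 circ [499.6 196.8] 20.5
 mark 3 [211. 239.] [515.4 202.3 102. ] [0.104 0.101 0.103]
 mark 5 [215.8 255.4] [483.3 191.8 102. ] [0.088 0.102 0.104 0.103 0.104]
 block ((574.3, -174.2), (72.6, 71.8), 83.3) 757 0.0724
 beam z 514 ((499.4, 197.1), (151.8, 51.3), -73.5)
 stand heights [2209  713   27    0    0    1   89  745  234   41  218]
scene handle top ((573.8, -174.3), (50.0, 18.5), 14.6) 0.1131 103
 blue 29 ((290.4262390136719, 290.54034423828125), (11.036913871765137, 19.421552658081055), 83.3202896118164) z [0.097 0.099 0.1  ]
 circ [490.1 207. ] 16.5
 mark 3 [280.3 283.3] [514.9 202.1 102. ] [0.102 0.101 0.1  ]
 mark 4 [299.2 287. ] [482.5 191.3 102. ] [0.1   0.101 0.101 0.1  ]
 block ((573.5, -173.2), (74.0, 73.0), 82.9) 336 0.0706
 beam z 272 ((497.8, 200.8), (139.5, 42.5), -83.3)
 stand heights [1051  241    3    4   16    1   88  816  235  185  157]
```

```bash
cat >> h.py <<'E'
def ori(deg):
    a=np.radians(deg)/2; return np.pi*np.array([np.cos(a),np.sin(a),0])
def st(robot,msg=""):
    s=robot.read_state(); print(msg,"t",round(s["clock"],2),"p",s["position"].round(4),"F",s["wrist_force"].round(1),"M",s["moment"].round(2),"open",round(s["opening"],4),"grip",round(s["grip_force"],1),"j",s["joints"].round(2))
    return s
E
python3 - <<'E'
from plant import robot
from h import *
z=np.load("top0.npz");P,_=handle(robot.camera_model("top"),z["p"],z["d"])
vx,vy,_,_=cv2.fitLine((P[:,:2]*1000).astype(np.float32),cv2.DIST_L2,0,.01,.01).ravel();a=np.degrees(np.arctan2(vy,vx));a=(a+90)%180-90;print("pca",a)
a=(a+8.4)/2
x,y=.5741,-.1738
robot.goto([x,y,.20],ori(a)); robot.gripper_to(.05); st(robot)
robot.move_linear([x,y,.087],.12); st(robot)
robot.gripper_to(0.0); st(robot,"gripped")
robot.move_linear([x,y,.13],.06); st(robot)
robot.move_linear([x,y,.235],.15); st(robot)
for n in("scene","top"):
    p,d=robot.grab_frame(n); cv2.imwrite(f"pics/{n}1.png",p[:,:,::-1]); np.savez(f"{n}1.npz",p=p,d=d)
E
python3 -c "
import cv2,numpy as np
a=cv2.imread('pics/scene1.png');cv2.imwrite('pics/s1.png',cv2.resize(a[60:240,250:450],(660,594),interpolation=cv2.INTER_CUBIC))"
```

```text
pca 8.089355
 t 2.54 p [ 0.5741 -0.1739  0.2   ] F [-0.1  0.1  0.3] M [ 0.03 -0.02 -0.01] open 0.0501 grip 0.0 j [-0.49  0.5   1.31 -0.    1.33  0.94]
 t 3.63 p [ 0.5745 -0.174   0.0878] F [ 0.2 -0.4 -0.4] M [-0.    0.02 -0.06] open 0.0501 grip 0.0 j [-0.49  0.61  1.43 -0.    1.09  0.94]
gripped t 4.05 p [ 0.5744 -0.174   0.0875] F [ 0.3 -0.6  3.3] M [-0.1  -0.03 -0.04] open 0.013 grip 60.9 j [-0.49  0.61  1.43 -0.    1.09  0.94]
 t 4.92 p [ 0.5739 -0.1737  0.1296] F [ 0.6 -0.5 -3.3] M [ 0.02 -0.    0.03] open 0.0132 grip 60.2 j [-0.49  0.57  1.39 -0.    1.18  0.94]
 t 5.77 p [ 0.5737 -0.1736  0.2338] F [-0.3 -0.7 -2.3] M [0.03 0.02 0.03] open 0.0131 grip 60.2 j [-0.49  0.48  1.25  0.    1.41  0.94]
```

View pics/s1.png

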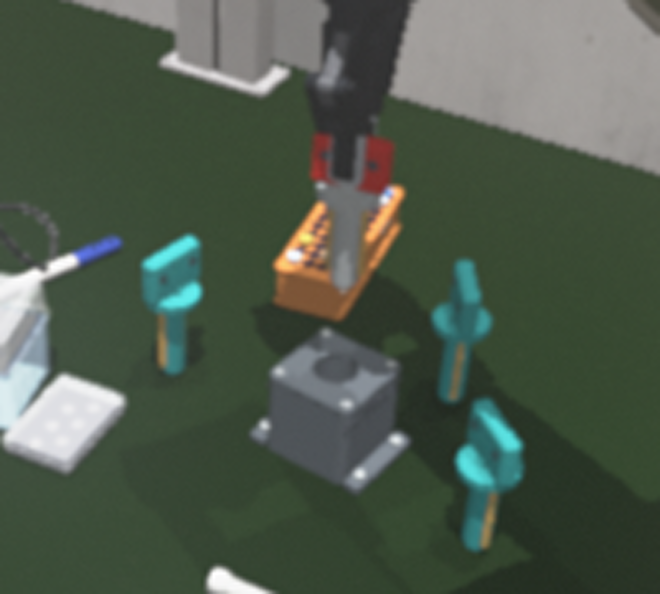

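The rod is held upright and the block hole is visible below it. Now I'll move over the barrel with the tip a bit above the rim, and look.

```bash
python3 - <<'E'
from plant import robot
from h import *
x,y=.4990,.1968
robot.goto([x,y,.235],ori(17.5)); st(robot)
robot.move_linear([x,y,.200],.1); robot.sleep(.2); st(robot)
T=[]
for n,(u,v) in(("scene",(290,270)),("top",(213,247))):
    p,d=robot.grab_frame(n); np.savez(f"{n}2.npz",p=p,d=d)
    T.append(cv2.resize(p[v-50:v+50,u-33:u+33,::-1],(396,600),interpolation=cv2.INTER_CUBIC))
cv2.imwrite("pics/s2.png",np.hstack(T))
E
```

```text
t 7.28 p [0.4995 0.1959 0.2349] F [-0.8 -0.6 -3.1] M [-0.03 -0.03 -0.01] open 0.0131 grip 60.1 j [ 0.16  0.34  1.46 -0.    1.35  1.42]
 t 7.97 p [0.4993 0.1968 0.2007] F [-0.1 -0.7 -2.5] M [-0.03 -0.01  0.03] open 0.0133 grip 60.1 j [0.16 0.36 1.51 0.   1.27 1.42]
```

View pics/s2.png

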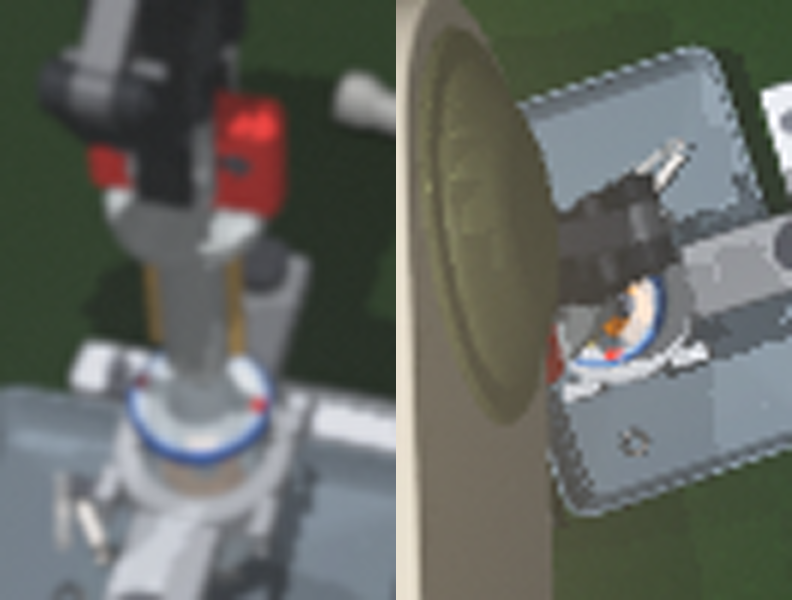

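The view shows the shank (scene col ≈289.5) concentric with the blue rim (cols 278–302, centre ≈290.3), and the brass ribs facing the red marks. I'll check this numerically and descend under force guard.

```bash
python3 - <<'E'
from plant import robot
from h import *
m=robot.camera_model("scene")
def pr(X): c=np.array(m["R"])@X+np.array(m["t"]); return (c[:2]/c[2]*m["fx"]+[m["cx"],m["cy"]]).round(1)
print("pred axis px at shank/tip",pr([.4993,.1968,.14]),pr([.4993,.1968,.1155]),"mouth",pr([.4990,.1968,.102]),"+x mark",pr([.5152,.2019,.102]))
x,y=.4990,.1968
z=.200
while z>.1665:
    z-=.004; robot.move_linear([x,y,z],.05); s=st(robot)
    F=s["wrist_force"]
    if F[2]>6 or np.hypot(F[0],F[1])>5: print("STOP"); break
E
```

```text
pred axis px at shank/tip [288.7 271.4] [289.2 280.3] mouth [289.6 285.1] +x mark [280.2 283.2]
 t 8.32 p [0.4989 0.1968 0.1957] F [ 1.1  0.6 -2.7] M [-0.    0.01  0.02] open 0.0133 grip 60.1 j [ 0.16  0.37  1.52 -0.    1.26  1.42]
 t 8.57 p [0.4989 0.1968 0.1917] F [-0.3 -0.8 -2.5] M [-0.03  0.    0.03] open 0.0131 grip 60.1 j [ 0.16  0.37  1.52 -0.    1.25  1.42]
 t 8.82 p [0.4989 0.1968 0.1877] F [ 0.3 -0.3 -2.7] M [0.02 0.02 0.04] open 0.0128 grip 60.1 j [ 0.16  0.37  1.53 -0.    1.24  1.42]
 t 9.07 p [0.4989 0.1968 0.1837] F [ 0.6 -0.4 -2.5] M [-0.03 -0.02  0.02] open 0.013 grip 60.1 j [0.16 0.38 1.53 0.   1.23 1.42]
 t 9.32 p [0.4989 0.1968 0.1797] F [-1.  -0.9 -2.3] M [ 0.01 -0.04 -0.02] open 0.013 grip 60.1 j [0.16 0.38 1.54 0.   1.22 1.42]
 t 9.57 p [0.4989 0.1968 0.1757] F [ 1.   0.1 -2. ] M [ 0.02 -0.05 -0.06] open 0.0128 grip 60.1 j [ 0.16  0.39  1.54 -0.    1.21  1.42]
 t 9.82 p [0.4989 0.1968 0.1717] F [ 0.1  0.1 -2.8] M [0.01 0.04 0.06] open 0.0132 grip 60.1 j [0.16 0.39 1.55 0.   1.2  1.42]
 t 10.07 p [0.4989 0.1968 0.1677] F [ 0.1  0.1 -2.6] M [-0.01 -0.06 -0.03] open 0.0131 grip 60.1 j [0.16 0.39 1.56 0.   1.19 1.42]
 t 10.32 p [0.4989 0.1968 0.1637] F [-1.1  1.  -3.3] M [ 0.03  0.01 -0.01] open 0.0126 grip 60.1 j [0.16 0.4  1.56 0.   1.18 1.42]
```

It went in force-free: the tip is about 23 mm below the rim and the ribs are in the grooves. Now I'll push through.

```bash
python3 - <<'E'
from plant import robot
from h import *
x,y=.4990,.1968
robot.sleep(.1); z=.1637
while z>.1205:
    z=max(z-.003,.1202); robot.move_linear([x,y,z],.04); s=st(robot)
    F=s["wrist_force"]
    if F[2]>45 or np.hypot(F[0],F[1])>20: print("STOP"); break
robot.sleep(.4); st(robot)
T=[]
for n,(u,v) in(("scene",(290,290)),("top",(213,247))):
    p,d=robot.grab_frame(n); np.savez(f"{n}3.npz",p=p,d=d)
    T.append(cv2.resize(p[v-50:v+50,u-50:u+50,::-1],(400,400),interpolation=cv2.INTER_CUBIC))
cv2.imwrite("pics/s3.png",np.hstack(T))
E
```

```text
t 10.68 p [0.4989 0.1968 0.1605] F [-0.8  0.2 -2.1] M [ 0.01 -0.02  0.01] open 0.013 grip 60.1 j [0.16 0.4  1.56 0.   1.18 1.42]
 t 10.93 p [0.4989 0.1968 0.1575] F [ 0.  -0.6 -2.9] M [-0.01 -0.02 -0.  ] open 0.0132 grip 60.1 j [0.16 0.41 1.57 0.   1.17 1.42]
 t 11.18 p [0.4989 0.1968 0.1545] F [-0.3 -0.7 -3.1] M [-0.   -0.06  0.04] open 0.0132 grip 60.1 j [0.16 0.41 1.57 0.   1.16 1.42]
 t 11.43 p [0.4989 0.1968 0.1515] F [-0.2  0.1 -3.2] M [-0.03  0.02 -0.01] open 0.0133 grip 60.1 j [ 0.16  0.41  1.58 -0.    1.15  1.42]
 t 11.68 p [0.4989 0.1968 0.1485] F [ 0.6  0.8 -2.8] M [-0.03 -0.02 -0.  ] open 0.013 grip 60.2 j [ 0.16  0.42  1.58 -0.    1.15  1.42]
 t 11.93 p [0.4993 0.1969 0.1459] F [ 0.9  1.4 -0.7] M [ 0.22 -0.24 -0.02] open 0.0129 grip 60.4 j [0.16 0.42 1.58 0.   1.14 1.42]
 t 12.18 p [0.4993 0.1969 0.1429] F [-0.1  1.5  1.3] M [ 0.24 -0.24 -0.  ] open 0.0131 grip 60.8 j [0.16 0.42 1.58 0.   1.13 1.42]
 t 12.43 p [0.4992 0.1969 0.1398] F [0.5 1.3 2.5] M [ 0.28 -0.3  -0.02] open 0.013 grip 60.9 j [0.16 0.43 1.59 0.   1.13 1.42]
 t 12.68 p [0.4992 0.1968 0.1367] F [1.  1.6 1.
[... 335 characters left out ...]
.    1.11  1.42]
 t 13.43 p [0.499  0.1966 0.1274] F [ 3.5 -1.8 -0.1] M [-0.29 -0.63 -0.03] open 0.0129 grip 60.3 j [ 0.16  0.44  1.6  -0.    1.1   1.42]
 t 13.68 p [0.4989 0.1966 0.1241] F [ 3.8 -2.3 -5. ] M [-0.4  -0.99 -0.03] open 0.0128 grip 59.7 j [ 0.16  0.45  1.61 -0.    1.09  1.42]
 t 13.93 p [0.4989 0.1967 0.1213] F [ 3.4 -2.7 -6.1] M [-0.5  -1.01  0.01] open 0.0131 grip 59.6 j [ 0.16  0.45  1.61 -0.    1.09  1.42]
 t 14.18 p [0.499  0.1967 0.1201] F [ 3.6 -2.8 -3.3] M [-0.56 -0.9   0.05] open 0.013 grip 60.0 j [ 0.16  0.45  1.61 -0.    1.08  1.42]
 t 14.57 p [0.499  0.1968 0.1202] F [ 3.1 -2.6 -3.8] M [-0.61 -0.94  0.03] open 0.0133 grip 59.9 j [ 0.16  0.45  1.61 -0.    1.08  1.42]
```

View pics/s3.png

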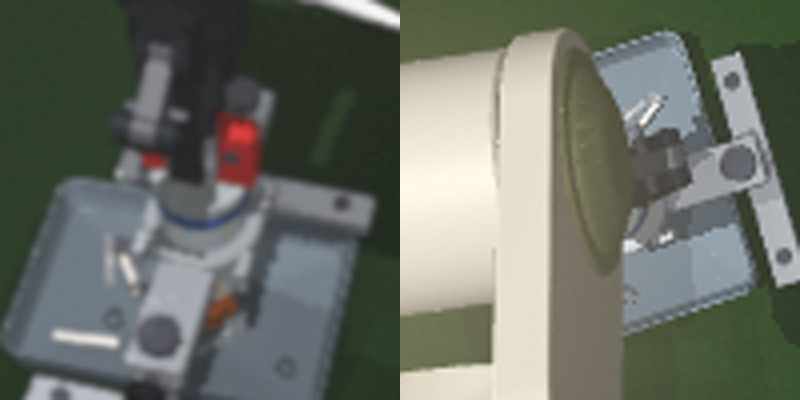

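The orange seal is visible below the barrel in the tray at scene ≈(295,317). I'll check its height and locate the now-visible block hole in both views.

```bash
python3 - <<'E'
from plant import robot
from h import *
z=np.load("scene3.npz");m=robot.camera_model("scene");p=z["p"];X=cloud(m,z["d"])
h=cv2.cvtColor(p,cv2.COLOR_RGB2HSV);k=(h[...,0]>6)&(h[...,0]<18)&(h[...,1]>150)&(h[...,2]>90);k[:305]=0;k[:,:270]=0;k[:,330:]=0
print("seal",k.sum(),X[k].mean(0).round(3),X[k][:,2].min().round(3),X[k][:,2].max().round(3))
C={}
for n,f in(("top","top3"),("scene","scene3")):
    z=np.load(f+".npz");m=robot.camera_model(n);p=z["p"];X=cloud(m,z["d"])
    k=(abs(X[...,2]-.072)<.005)&(np.linalg.norm(X[...,:2]-[.574,-.174],axis=-1)<.06)
    print(n,"block",ang(X[k]),np.median(X[k][:,2]).round(4))
    # hole: region inside top-face hull not at top height
    hull=cv2.convexHull(np.argwhere(k)[:,::-1].astype(np.int32)); mm=np.zeros(k.shape,np.uint8);cv2.fillConvexPoly(mm,hull,1)
    mm=cv2.erode(mm,np.ones((5,5),np.uint8)); hole=(mm>0)&~k
    nn,l,s,c=cv2.connectedComponentsWithStats(hole.astype(np.uint8)); i=1+np.argmax(s[1:,4])
    P=np.array([onplane(m,u,v,.072)[:2] for v,u in np.argwhere(l==i)])*1000
    (cc,r)=cv2.minEnclosingCircle(P.astype(np.float32)); C[n]=c[i]; print(" hole",np.round(cc,1),round(r,1),s[i],P.mean(0).round(1))
print(tri(robot.camera_model("top"),C["top"],robot.camera_model("scene"),C["scene"]))
E
```

```text
seal 15 [0.472 0.223 0.059] 0.006 0.726
top block ((574.2, -174.5), (72.9, 72.0), 83.3) 0.0725
 hole [ 573.8 -173.5] 16.7 [390 205  16  16 201] [ 574.  -173.9]
scene block ((0.0, 0.0), (0.0, 0.0), 0.0) nan
  return _methods._mean(a, axis=axis, dtype=dtype,
  ret = ret.dtype.type(ret / rcount)
Traceback (most recent call last):
cv2.error: OpenCV(4.12.0) /io/opencv/modules/imgproc/src/drawing.cpp:2404: error: (-215:Assertion failed) points.checkVector(2, CV_32S) >= 0 in function 'fillConvexPoly'
```

The seal sits at about z 0.01 in the tray, and the hole centre is (0.574, −0.174) with r 16.7 mm, as specified. I'll withdraw and go above the block.

```bash
python3 - <<'E'
from plant import robot
from h import *
robot.move_linear([.4990,.1968,.150],.06); st(robot)
robot.move_linear([.4990,.1968,.235],.12); st(robot)
x,y=.5739,-.1738
robot.goto([x,y,.235],ori(8.25))
robot.move_linear([x,y,.168],.1); robot.sleep(.2); st(robot)
T=[]
for n,(u,v) in(("scene",(352,165)),("top",(217,246))):
    p,d=robot.grab_frame(n); np.savez(f"{n}4.npz",p=p,d=d)
    T.append(cv2.resize(p[v-50:v+50,u-33:u+33,::-1],(396,600),interpolation=cv2.INTER_CUBIC))
cv2.imwrite("pics/s4.png",np.hstack(T))
E
```

```text
t 15.32 p [0.4986 0.197  0.1499] F [-0.3 -0.1 -3.1] M [-0.03  0.01  0.04] open 0.0131 grip 60.3 j [0.16 0.41 1.58 0.   1.15 1.42]
 t 16.18 p [0.4986 0.1967 0.2341] F [ 0.1  0.1 -2.5] M [-0.   -0.02  0.01] open 0.0131 grip 60.2 j [0.16 0.34 1.46 0.   1.35 1.42]
 t 18.61 p [ 0.5741 -0.1739  0.1686] F [ 0.9  0.1 -2.6] M [-0.03  0.02  0.04] open 0.0128 grip 60.2 j [-0.49  0.53  1.35  0.    1.26  0.94]
```

View pics/s4.png

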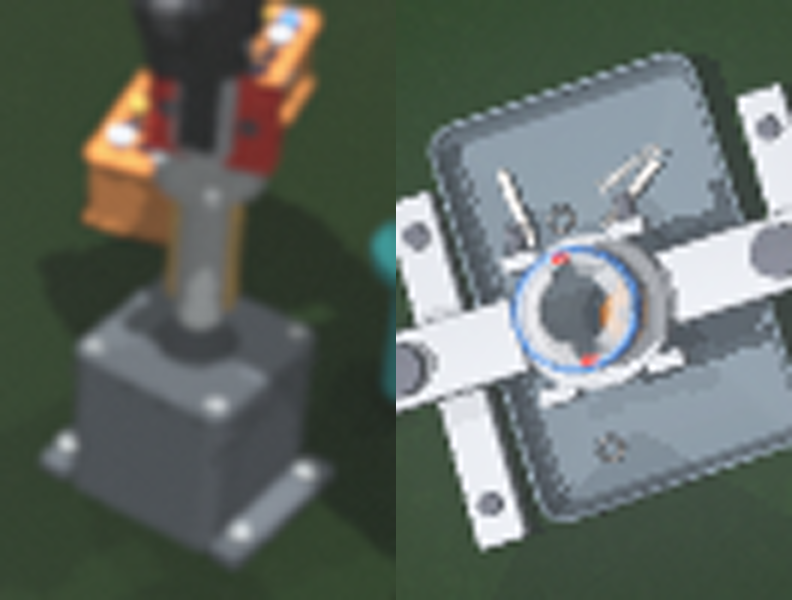

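The tip (scene ≈(352,169)) is centred over the dark hole, and the barrel is now empty with the orange seal in the tray under it. Now I'll insert the rod with force checks until the collar touches.

```bash
python3 - <<'E'
from plant import robot
from h import *
x,y=.5739,-.1738
z=.168
while z>.0845:
    z-=.006 if z>.098 else .0015
    robot.move_linear([x,y,z],.06 if z>.098 else .02); s=robot.read_state(); F=s["wrist_force"]
    if F[2]>4 or np.hypot(F[0],F[1])>8: st(robot,"CONTACT"); break
st(robot)
E
```

```text
CONTACT t 23.66 p [ 0.5741 -0.174   0.0874] F [-6.4  2.8 14.5] M [0.47 1.02 0.05] open 0.0133 grip 62.7 j [-0.49  0.61  1.43 -0.    1.09  0.94]
 t 23.66 p [ 0.5741 -0.174   0.0874] F [-6.4  2.8 14.5] M [0.47 1.02 0.05] open 0.0133 grip 62.7 j [-0.49  0.61  1.43 -0.    1.09  0.94]
```

The collar touched down at the original height (TCP 0.0874). Release, retreat, and check.

```bash
python3 - <<'E'
from plant import robot
from h import *
x,y=.5741,-.1740
robot.gripper_to(.05); st(robot)
robot.move_linear([x,y,.22],.12); robot.goto([.32,-.45,.25],ori(8.25)); robot.sleep(.5); st(robot)
M={n:robot.camera_model(n) for n in("top","scene")}
for n in M:
    p,d=robot.grab_frame(n); cv2.imwrite(f"pics/{n}5.png",p[:,:,::-1])
    P,_=handle(M[n],p,d); print(n,ang(P),P[:,2].mean().round(4))
    X=cloud(M[n],d);h=cv2.cvtColor(p,cv2.COLOR_RGB2HSV)
    k=(h[...,0]>6)&(h[...,0]<20)&(h[...,1]>120)&(h[...,2]>90)&(np.linalg.norm(X[...,:2]-[.5,.2],axis=-1)<.09)
    print(" seal px",k.sum(),np.median(X[k],0).round(3) if k.any() else "")
E
```

```text
t 24.1 p [ 0.5739 -0.1738  0.0853] F [-0.4  0.1 -1. ] M [-0.03 -0.01  0.01] open 0.0501 grip 0.0 j [-0.49  0.62  1.43  0.    1.09  0.94]
 t 27.28 p [ 0.3201 -0.4499  0.25  ] F [ 0.1 -0.6  0.3] M [-0.03 -0.04  0.07] open 0.05 grip 0.0 j [-1.16  0.36  1.38  0.    1.4   0.26]
top ((574.0, -172.3), (50.2, 13.4), 8.0) 0.1155
 seal px 3 [0.499 0.207 0.016]
scene ((573.0, -171.4), (50.8, 16.4), 6.4) 0.1132
 seal px 26 [0.49  0.198 0.012]
```

View pics/scene5.png

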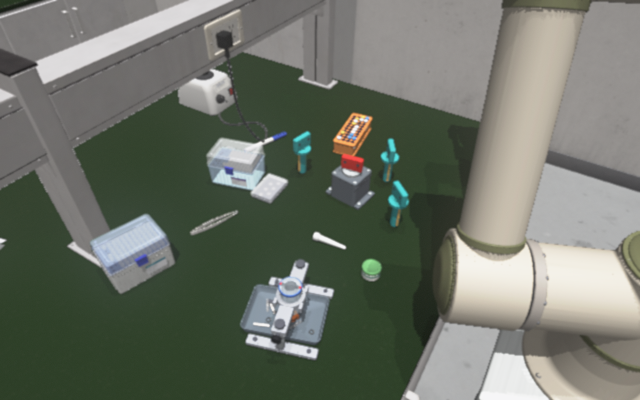

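The rod is back at its starting height and upright at scene (352,162). The seal is in the tray at about (295,317), and everything else is unmoved. Handing in.

```bash
python3 -c "
from plant import robot
print(robot.finish_job())"
```

```text
the job is handed in; nothing more can be done
None
```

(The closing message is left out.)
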